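# Slide the analyser's battery packs home under the charger's hold-down springs

## Task

Both battery packs in the bench charger are standing out on their sprung contacts. With the fingertips press each pack down onto the floor of its bay and, keeping it pressed, slide it forward under its leaf spring until it is fully home against the end stop, then let go. Do not lift the packs, and leave everything else on the bench where it is.

Things in the scene. Friction and masses are not known exactly. Their poses are not given: they have to be found in the camera images.
- charger: Two-bay bench charger, light grey plastic, fixed, 225 long (its x) x 181 wide x 50 mm high. Origin at table level; packs slide in along its +x; +y its left, z up. Bays: straight channels 78.5 mm wide, centred at y = +43 and -43 mm, rear end open at x = -125 mm, floor 22 mm and side walls 36 mm above the table. They end at x = +45 mm at the upright face of the 50 mm high head: the end stop
- pack_left: Black battery pack, loose, 100 long (x) x 76 wide x 24 mm high, 0.28 to 0.46 kg, in the left (+y) bay. Origin at the centre of its underside; axes as the charger's. Rear part of the top, x = -50 to -10 mm: a thumb ledge 18 mm above the underside; then an upright 6 mm step up to the nose, x = -10 to +50 mm, 24 mm above it. At first it rests on the rails, nose 6 to 18 mm short of the lip
- pack_right: The same kind of pack in the right (-y) bay; all sizes and behaviour as the left one
- ledge_left (a point): Centre of the left pack's thumb ledge, on its top face (30 mm behind the pack's origin, 18 mm above its underside): flat, 40 (x) x 76 mm, 47 mm above the table at first, 40 mm when the pack is on the bay floor. Pressing there with some 12 to 20 N while pushing 10 to 18 N along +x (against the step if need be) slides the pack; friction of pack on charger about 0.2
- ledge_right (a point): The same point on the right pack
- lip_left (a point): Rear edge of the left bay's steel leaf spring, underside, mid-width: 49 mm above the table at x = 0 of the charger. A standing pack's nose (top at 53 mm) butts against it; one pressed to the bay floor (46 mm) passes under. From this turned-up lip the spring, 34 mm wide, slopes down to its lowest line (44 mm, at x = +13 mm), then up to its clamp on the head (61 mm at most)
- lip_right (a point): The same point of the right bay's leaf spring
- leaf_left (a joint): Lift of the left leaf spring about its root, rad: 0 free, about 0.04 with a pack home under it (2 mm). It yields upwards only, 6 N at first and nearly 2 N/mm more, and holds a pack that is home down on the bay floor
- leaf_right (a joint): The same for the right leaf spring
- contacts_left (a joint): How far the left bay's two brass contact rails (along x) are pressed down, m: 0 up, 7 mm proud of the bay floor; 0.007 level with the floor, the pack then lying on it. They push up with 6 N at first, 11 N at 0.007, and carry the pack level
- contacts_right (a joint): The same for the right bay's contact rails
- home_left (a point): Where the left pack's origin lies when it is fully home: on the floor of the left bay, nose against the end stop (22 mm above the table, at x = -5, y = +43 mm of the charger). Axes as the charger's
- home_right (a point): The same for the right bay (x = -5, y = -43 mm of the charger)
- rock: Grey rock hand sample, about 65 x 50 x 40 mm, left of the charger; a bystander. Origin under its centre
- rock_small: Small dark rock chip, about 44 x 36 x 26 mm, close to the right of the charger; a bystander. Origin under its centre
- jar: Screw-lid sample jar, 58 mm across, 72 mm high, right of the charger; a bystander. Origin under its centre
- marker: Marker pen lying across behind the charger's open end, 14 mm thick, 139 mm long (its x), a bystander. Origin under its middle
- stake: Wooden core stake lying right of the charger, 260 (x) x 22 x 12 mm; a bystander. Origin under its centre
- scale_bar: Aluminium scale bar lying left of the charger, 300 (x) x 32 x 5 mm; a bystander. Origin under its centre
- mug: White mug, 80 mm across, 92 mm high, further right; a bystander. Origin under its centre

How it is judged (in metres and radians):
At the end, for the whole second after the job is handed in: Both packs lie at rest in their bays under the leaf springs, within 3 mm of the end stop, in line with the bay (5 mm) and within 2.5 mm of the bay floor, not tilted by more than 0.05 rad, and each bystander is within 20 mm of where it stood (x of pack_left in the frame of home_left above -0.003 m and z of pack_left in the frame of home_left below 0.0025 m and horizontal distance between pack_left and home_left below 0.005 m and angle between each of pack_left, pack_right's own z axis and vertical below 0.05 rad and linear speed of each of pack_left, pack_right below 0.01 m/s and x of pack_right in the frame of home_right above -0.003 m and z of pack_right in the frame of home_right below 0.0025 m and horizontal distance between pack_right and home_right below 0.005 m and distance of each of rock, rock_small, jar, marker, stake, scale_bar, mug from where it was at the start of the episode below 0.02 m); the robot touches nothing.
It fails at once if the left pack is lifted or tipped out of its bay (z of pack_left in the frame of home_left above 0.017 m or angle between pack_left's own z axis and vertical above 0.2 rad).
It fails at once if the right pack is lifted or tipped out of its bay (z of pack_right in the frame of home_right above 0.017 m or angle between pack_right's own z axis and vertical above 0.2 rad).
It fails at once if a bystander is shifted by more than 20 mm (distance of any of rock, rock_small, jar, marker, stake, scale_bar, mug from where it was at the start of the episode above 0.02 m).
It also fails if it takes over 48 s, if anything falls off the work surface, if the arm or the gripper's body presses on something with over 40 N, if the wrist force passes 120 N, or if a joint passes its speed limit or range.

## Robot

A 6-joint arm with a two-finger parallel gripper is mounted at the origin on the work surface. World frame = base frame: x ahead of the robot, y to its left, z up, the work surface at z = 0. Lengths are in mm, angles in rad, forces in N, time in s.
With the tool pointing down it reaches from about 300 to 775 mm from the base axis. Payload 14.6 kg.
Tool frame: the origin (TCP) lies on the mounting face of the last link; the fingertips stand 199 mm ahead of it and the grasp point (between the pads) lies 180 mm ahead of it (bot.finger_overhang is the distance from the TCP to the fingertips, in mm); z points along the fingers, y is the direction in which the jaws open and shut (so a half turn about z gives the same grasp; the last joint's range is limited). The gripper opens to 94 mm and grips with 3 to 60 N. Pads are 16 mm wide; open, the fingers measure 119 mm over their backs; the gripper's body (75 mm by 177 mm) begins 78 mm behind the grasp point.
Start: joints at [1.096, 0.3, 1.521, -0, 1.321, -0.067], TCP at [218.122, 504.89, 404.646] pointing down, gripper open.
Joint ranges: [-3.03, 3.03], [-0.79, 2.21], [0.23, 2.52], [-1.04, 4.18], [0, 3.07], [-2.55, 2.55]. Speed limits (rad/s): [2.22, 2.22, 2.57, 3.14, 3.14, 3.14].

## Interface

Orientations are given as [roll, pitch, yaw] about the fixed x, y, z axes, in that order (R = Rz(yaw) Ry(pitch) Rx(roll)).
In Python, from plant import bot gives the robot as it stands. Calls block until the motion is done:
- bot.goto(position, orientation): joint-space move of the TCP to a pose.
- bot.servo_line(position, attitude=None, velocity=150): straight line of the TCP; attitude=None keeps the orientation; velocity is the mean speed in mm/s.
- bot.goto_joints(angles): joint-space move.
- bot.gripper_open() and bot.close(effort=None): open the fingers fully, or close them until they stop; effort is the grip in N (None keeps the last).
- bot.pause(seconds).
- bot.ik(position, orientation): joint angles nearest the present ones, or None.
- bot.get_image(name): name is "side" or "top"; returns the picture (400x640x3 uint8, red, green, blue); there is no depth.
- bot.calibration(name): a dict with "fx", "fy", "cx", "cy" (pixels), "extrinsics" (4x4, takes a point from camera to world coordinates). Camera axes: x right, y down, z forward; pixel columns grow to the right and rows downward; lengths in mm; the calibration is good to about 2 mm. A picture is of the moment at which its call begins. calibration takes no time and is no camera call.
A pose or a line that the arm cannot do raises bot.PlanningError and nothing moves.
- bot.job_done(): hands the job in, once; it reports no verdict.
Readings, each from a call of its own:
- bot.read_time_s(): time.
- bot.read_joint_pos(): joint angles.
- bot.read_joint_vel(): joint speeds.
- bot.read_joint_torque(): joint torques, N m.
- bot.read_eef_pos(): TCP position.
- bot.read_ee_rot(): TCP orientation.
- bot.read_force(): force on the tool from outside, world axes, zero at the start.
- bot.read_wrist_torque(): the same for the moment, N m.
- bot.read_grip_width(): opening from 0.0 (shut) to 1.0 (fully open).
Only numpy, scipy, OpenCV 4.12 (cv2) and the standard library are available. Lean on these libraries where they do the work, as an engineer would, in place of code of your own. Each camera call takes 0.05 s, during which the arm holds its last target.

## Working session

There is one attempt and no reset: what is moved stays moved. The work goes in short steps, each a Python script; the robot and the scene stay as the last script left them, time stands still between calls to the robot, and variables do not carry over. Pictures are saved under pics/ and viewed, and the job is handed in when it is done.

```bash
mkdir -p pics; ls
python3 - <<'E'
from plant import bot
import cv2
for n in("top","side"):
    im=bot.get_image(n); cv2.imwrite(f"pics/{n}0.png",im[:,:,::-1]); c=bot.calibration(n); print(n,c)
print(bot.read_time_s(),bot.read_ee_rot(),bot.read_force(),bot.finger_overhang)
E
```

```text
pics
top {'fx': 516.323860317419, 'fy': 516.323860317419, 'cx': 323.2350355390476, 'cy': 199.20152173497735, 'extrinsics': array([[ 1.69086458e-02, -9.83171335e-01,  1.81901689e-01,
         2.88903840e+02],
       [-9.99846563e-01, -1.57935126e-02,  7.57729422e-03,
        -1.27176454e+00],
       [-4.57691185e-03, -1.82001901e-01, -9.83287527e-01,
         1.43137571e+03],
       [ 0.00000000e+00,  0.00000000e+00,  0.00000000e+00,
         1.00000000e+00]])}
side {'fx': 429.3906157817034, 'fy': 429.3906157817034, 'cx': 328.76912049312597, 'cy': 199.97812705621035, 'extrinsics': array([[ 9.99255166e-01, -2.77395403e-02,  2.68259398e-02,
         5.10173471e+02],
       [-3.85888244e-02, -7.16043528e-01,  6.96988213e-01,
        -7.29152418e+02],
       [-1.25592054e-04, -6.97504254e-01, -7.16580630e-01,
         7.95410407e+02],
       [ 0.00000000e+00,  0.00000000e+00,  0.00000000e+00,
         1.00000000e+00]])}
0.1 [-3.14060413e+00 -5.24362392e-05  2.73380685e+00] [-0.54774598 -0.21158793 -0.07810958] 199.2
```

View pics/top0.png

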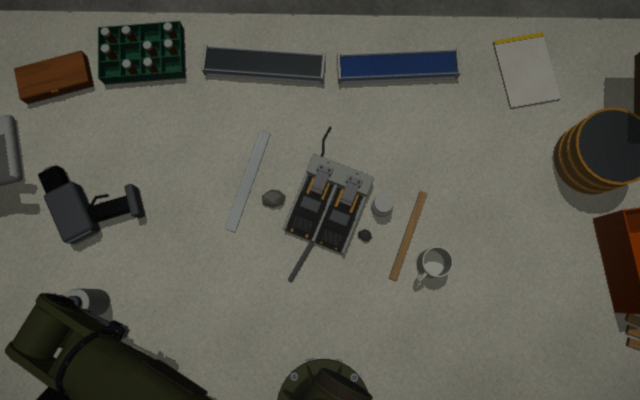

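View pics/side0.png

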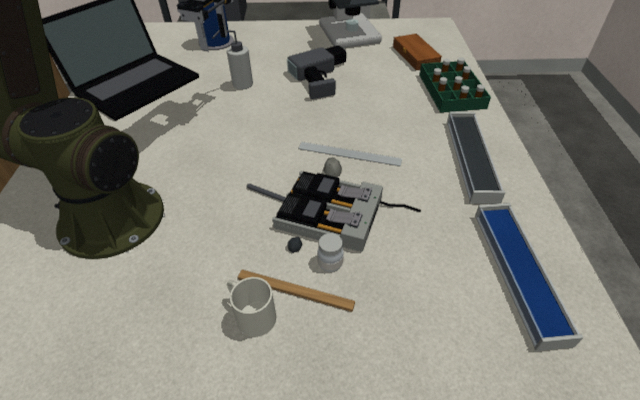

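The top view shows the charger around (330,205), rotated by about −20°. The packs are black and the head is at the far end. I'll zoom in on both views.

Run:
```python
import cv2
a=cv2.imread("pics/top0.png")[145:265,275:395]; cv2.imwrite("pics/topz.png",cv2.resize(a,(600,600),interpolation=cv2.INTER_CUBIC))
a=cv2.imread("pics/side0.png")[160:260,260:395]; cv2.imwrite("pics/sidez.png",cv2.resize(a,None,fx=5.9,fy=5.9,interpolation=cv2.INTER_CUBIC))
```

```text
(no output)
```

View pics/topz.png

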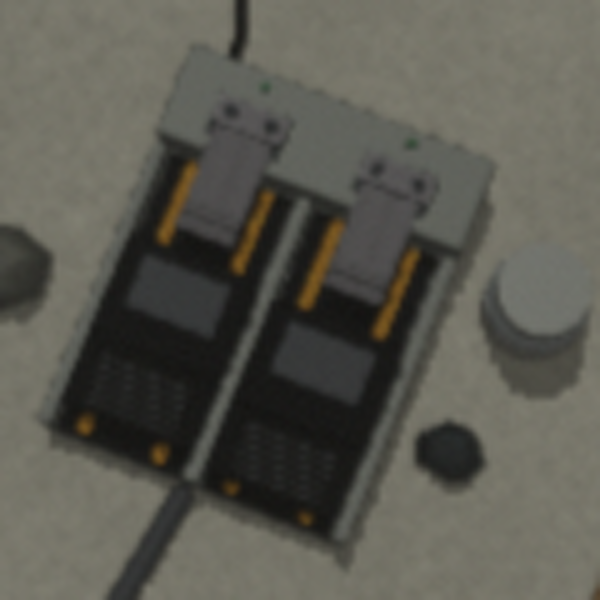

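View pics/sidez.png

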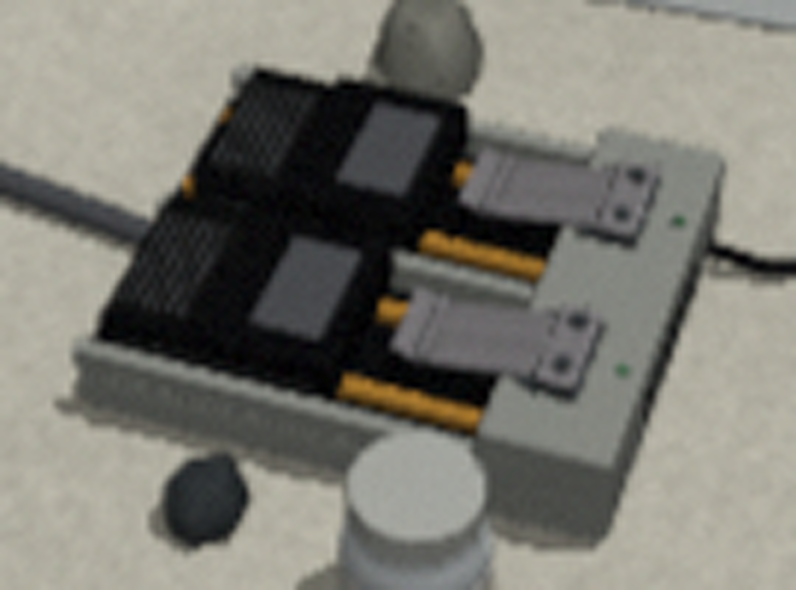

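```bash
cat > h.py <<'E'
import numpy as np
from plant import bot
def ray(n,px,z):
    c=bot.calibration(n);E=c["extrinsics"]
    d=E[:3,:3]@np.array([(px[0]-c["cx"])/c["fx"],(px[1]-c["cy"])/c["fy"],1])
    o=E[:3,3]; return (o+d*(z-o[2])/d[2])[:2]
T=lambda u,v:(275+(u+.5)/5-.5,145+(v+.5)/5-.5)
S=lambda u,v:(260+(u+.5)/5.9-.5,160+(v+.5)/5.9-.5)
def fit(m,p):
    m=np.array(m,float);p=np.array(p)
    a=m-m.mean(0);b=p-p.mean(0)
    th=np.arctan2((a[:,0]*b[:,1]-a[:,1]*b[:,0]).sum(),(a*b).sum())
    R=np.array([[np.cos(th),-np.sin(th)],[np.sin(th),np.cos(th)]])
    t=p.mean(0)-R@m.mean(0); return th,t,(p-(m@R.T+t))
E
python3 - <<'E'
from h import *
hd=[(100,90.5),(100,-90.5),(45,-90.5),(45,90.5)]
t=[ray("top",T(*q),50) for q in[(195,47),(495,162),(462,252),(160,137)]]
s=[ray("side",S(*q),50) for q in[(722,155),(612,465),(478,432),(603,135)]]
tr=[ray("top",T(*q),36) for q in[(46,422),(345,545)]]
rr=[(-125,90.5),(-125,-90.5)]
for nm,m,p in(("top",hd,t),("side",hd,s),("top+rear",hd+rr,t+tr)):
    th,o,r=fit(m,p); print(nm,th,o,"\n",r.round(1))
th,o,r=fit(hd+rr,t+tr)
R=np.array([[np.cos(th),-np.sin(th)],[np.sin(th),np.cos(th)]])
for nm,f,q,z in(("noseL","top",[(160,243),(238,270)],53),("noseR","top",[(303,306),(380,336)],53),("sNoseL","side",(466,100),53),("sNoseR","side",(395,262),53),("stepL","side",(340,85),53)):
    q=q if isinstance(q,list) else [q]
    for a in q: print(nm,(R.T@(ray(f,(T if f=="top" else S)(*a),z)-o)).round(1))
E
```

```text
top -0.35701828123285834 [546.43033581 -10.3442469 ] 
 [[-0.6 -1.3]
 [ 0.1  2.4]
 [ 1.   1.2]
 [-0.5 -2.4]]
side -0.3604289005903275 [549.11589347  -9.58094263] 
 [[-1.6  0.2]
 [-0.4  3. ]
 [ 1.4  1.8]
 [ 0.6 -5. ]]
top+rear -0.36191128772271963 [546.95672593 -10.18961585] 
 [[-1.4 -0.9]
 [ 0.1  2.6]
 [ 1.   1.1]
 [-1.4 -2.1]
 [ 0.8 -3.4]
 [ 0.8  2.6]]
noseL [-11.1  65.4]
noseL [-9.3 20.4]
noseR [-14.7 -19.6]
noseR [-14.7 -64.3]
sNoseL [-12.3  86.7]
sNoseR [-10.3 -14.6]
stepL [-67.2  78.5]
```

```bash
cat >> h.py <<'E'
TH=-0.360; O=np.array([547.5,-10.0]); C,Sn=np.cos(TH),np.sin(TH); RM=np.array([[C,-Sn],[Sn,C]])
ORI=[np.pi,0,np.pi+TH]
def W(x,y,tip): # charger coords of fingertip -> TCP
    return [*(RM@np.array([x,y])+O),tip+bot.finger_overhang]
def F():
    f=np.array(bot.read_force()); l=RM.T@f[:2]; return np.array([l[0],l[1],f[2]])
def tip():
    p=np.array(bot.read_eef_pos()); l=RM.T@(p[:2]-O); return np.array([l[0],l[1],p[2]-bot.finger_overhang])
E
python3 - <<'E'
from h import *
import cv2
np.set_printoptions(precision=2,suppress=True)
print(bot.ik(W(-81,43,100),ORI))
bot.close(10); print(bot.read_time_s(),bot.read_grip_width())
bot.goto(W(-81,43,100),ORI); print(bot.read_time_s())
bot.servo_line(W(-81,43,58),velocity=80); bot.pause(.2)
print(bot.read_time_s(),tip(),F(),bot.read_ee_rot())
for n in("top","side"):
    im=bot.get_image(n)[:,:,::-1]
    a=im[145:265,275:395] if n=="top" else im[130:260,255:400]
    cv2.imwrite(f"pics/{n}1.png",cv2.resize(a,None,fx=4,fy=4,interpolation=cv2.INTER_CUBIC))
E
```

```text
[ 0.05  0.29  1.8   0.    1.05 -1.17]
1.5167 0.005238938386625188
3.4417
4.3167 [-80.91  43.03  58.46] [-0.44 -0.01 -0.5 ] [3.14 0.   2.78]
```

View pics/side1.png

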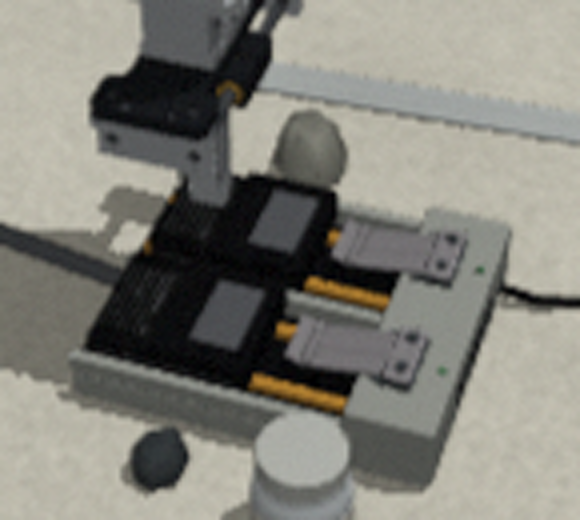

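View pics/top1.png

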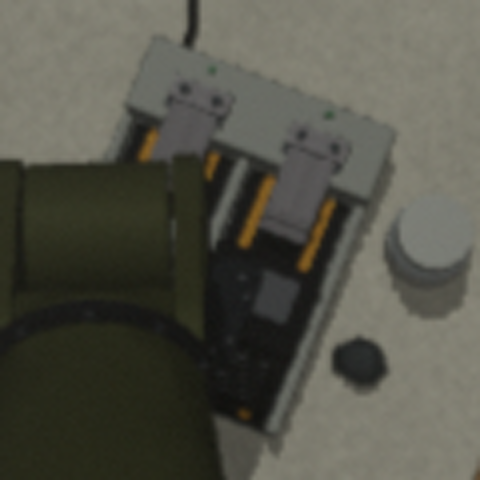

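The side view shows the closed fingertips at about (210,200), over the left ledge just behind the step (~(235,215)). Next: press down while watching the force.

```bash
cat >> h.py <<'E'
def press(x,y,z0,target=15,zmin=36):
    z=z0
    while z>zmin:
        f=F()
        if f[2]>target: break
        z-=0.7 if f[2]>1 or z<50 else 1.5
        bot.servo_line(W(x,y,z),velocity=25)
        print("z",round(z,1),tip()[2].round(2),F().round(1),round(bot.read_time_s(),2))
    return z
E
python3 - <<'E'
from h import *
z=press(-81,43,58); bot.pause(.2); print(z,tip().round(2),F().round(1),bot.read_time_s())
E
```

```text
z 56.5 56.42 [0.1 0.1 0.7] 4.67
z 55.0 54.9 [-0.8  1.1 -0.2] 4.92
z 53.5 53.41 [-1.1  0.1  0.2] 5.17
z 52.0 51.91 [ 0.3  0.  -0.3] 5.42
z 50.5 50.41 [0.1 0.1 0.1] 5.67
z 49.0 48.9 [ 0.4  0.4 -0. ] 5.92
z 48.3 48.26 [ 0.1 -0.5  1. ] 6.17
z 47.6 47.56 [0.4 0.2 0.5] 6.42
z 46.9 46.99 [-0.6 -0.2  1.4] 6.67
z 46.2 46.26 [ 0.7 -0.1  1.7] 6.92
z 45.5 45.53 [1.  0.4 2.3] 7.17
z 44.8 44.82 [0.6 1.2 3.5] 7.42
z 44.1 44.14 [0.1 0.6 3.6] 7.67
z 43.4 43.44 [-0.2  0.4  4. ] 7.92
z 42.7 42.71 [0.1 0.9 5.4] 8.17
z 42.0 42.04 [-0.9  1.4  4.1] 8.42
z 41.3 41.38 [0.5 0.7 5.2] 8.67
z 40.6 40.67 [1.5 0.2 5.9] 8.92
z 39.9 40.25 [-1.2 -0.2  9.7] 9.17
z 39.2 40.16 [-3.6 -0.7 17.8] 9.42
39.19999999999996 [-80.86  43.07  40.14] [-3.5 -1.1 18.5] 9.6167
```

The pack bottomed at tip z≈40.15, which matches the floor height. Now slide it.

```bash
cat >> h.py <<'E'
def slide(x,y,z,xmax=-14,fstop=22):
    while x<xmax:
        t=tip(); f=F()
        if f[0]<-fstop: break
        x+=2.5 if t[0]<-32 and f[0]>-16 else 1.0
        z+=float(np.clip((f[2]-17)/11*.6,-.5,.5))
        bot.servo_line(W(x,y,z),velocity=25)
        print("x",round(x,1),"z",round(z,1),tip().round(2),F().round(1),round(bot.read_time_s(),2))
    return x,z
E
python3 - <<'E'
from h import *
x,z=slide(-81,43,39.2); bot.pause(.2); print(tip().round(2),F().round(1),bot.read_time_s())
E
```

```text
x -78.5 z 39.3 [-78.25  43.1   40.18] [-2.1  0.3 15.4] 9.87
x -76.0 z 39.2 [-75.71  43.15  40.18] [-1.8 -0.7 15.9] 10.12
x -73.5 z 39.1 [-73.19  43.15  40.19] [-1.4  0.  16. ] 10.37
x -71.0 z 39.1 [-70.68  43.16  40.16] [-1.9 -0.3 16.7] 10.62
x -68.5 z 39.1 [-68.17  43.17  40.18] [-2.  -0.4 16.8] 10.87
x -66.0 z 39.1 [-65.68  43.16  40.17] [-1.   0.3 17.9] 11.12
x -63.5 z 39.1 [-63.19  43.18  40.2 ] [-1.1  0.1 16. ] 11.37
x -61.0 z 39.1 [-60.83  43.18  40.17] [-4.6 -0.8 19.1] 11.62
x -58.5 z 39.2 [-58.57  43.18  40.15] [-6.9 -0.5 21. ] 11.87
x -56.0 z 39.4 [-56.28  43.15  40.15] [-10.   -1.1  20.2] 12.12
x -53.5 z 39.6 [-53.81  43.17  40.17] [-7.5  0.3 16.8] 12.37
x -51.0 z 39.5 [-51.18  43.14  40.18] [-5.3  0.7 16.7] 12.62
x -48.5 z 39.5 [-48.68  43.16  40.17] [-6.5  0.6 16.2] 12.87
x -46.0 z 39.5 [-46.16  43.15  40.18] [-5.9  0.2 16.2] 13.12
x -43.5 z 39.4 [-43.63  43.16  40.18] [-5.3  0.2 16.5] 13.37
x -41.0 z 39.4 [-41.14  43.17  40.18] [-6.8  0.2 16.1] 13.62
x -38.5 z 39.4 [-38.62  43.19  40.19] [-6.4 -1.2 16.3] 13.87
x -36.0 z 39.3 [-36.12  43.17  40.18] [-5.9  0.5 17.5] 14.12

[... 213 characters left out ...]
 40.16] [-7.   0.1 18.3] 15.12
x -28.0 z 39.5 [-28.27  43.18  40.2 ] [-6.7  0.4 17. ] 15.37
x -27.0 z 39.5 [-27.27  43.19  40.17] [-6.8  0.4 16.6] 15.62
x -26.0 z 39.5 [-26.27  43.18  40.18] [-7.4  0.3 17.6] 15.87
x -25.0 z 39.5 [-25.26  43.17  40.19] [-6.2 -0.1 16.4] 16.12
x -24.0 z 39.5 [-24.26  43.17  40.19] [-8.   0.1 16.9] 16.37
x -23.0 z 39.5 [-23.24  43.18  40.21] [-7.6  0.7 16.3] 16.62
x -22.0 z 39.4 [-22.3   43.2   40.16] [-8.4  0.5 17. ] 16.87
x -21.0 z 39.4 [-21.77  43.33  40.15] [-14.8   0.3  22.3] 17.12
x -20.0 z 39.7 [-21.22  43.39  40.16] [-20.3   1.   24.3] 17.37
x -19.0 z 40.1 [-20.69  43.47  40.16] [-24.8   1.2  24. ] 17.62
[-20.7   43.46  40.15] [-25.4   3.   23.7] 17.8167
```

```bash
cat >> h.py <<'E'
def release(x,y,z):
    bot.servo_line(W(x-1.2,y,z+.5),velocity=25); print("rel",tip().round(2),F().round(1))
    bot.servo_line(W(x-1.8,y,z+2),velocity=25); print("rel",tip().round(2),F().round(1))
    bot.servo_line(W(x-3,y,z+10),velocity=60)
    bot.servo_line(W(x-3,y,z+35),velocity=120); print("rel",tip().round(2),F().round(1))
E
python3 - <<'E'
from h import *
import cv2
release(-19,43,40.1)
bot.servo_line(W(-85,-43,75),velocity=150)
print(bot.read_time_s())
for n in("top","side"):
    im=bot.get_image(n)[:,:,::-1]
    a=im[145:265,275:395] if n=="top" else im[130:260,255:400]
    cv2.imwrite(f"pics/{n}2.png",cv2.resize(a,None,fx=4,fy=4,interpolation=cv2.INTER_CUBIC))
E
```

```text
rel [-21.38  43.35  40.24] [-13.2   2.4  12.7]
rel [-21.64  43.06  41.26] [-7.3  1.9  3.4]
rel [-21.99  42.98  75.16] [-0.3 -0.1 -0.2]
19.8167
```

View pics/side2.png

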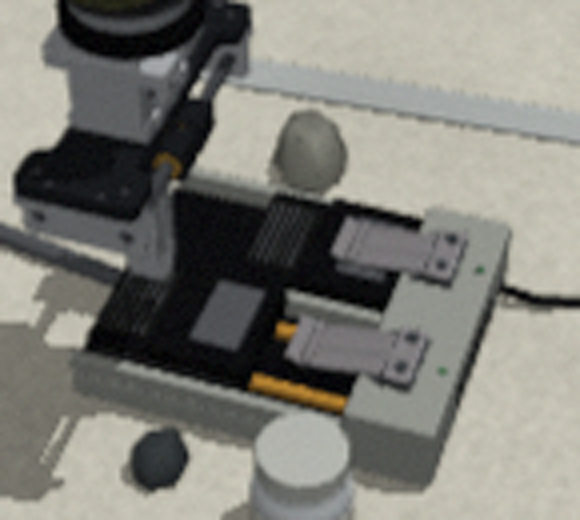

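View pics/top2.png

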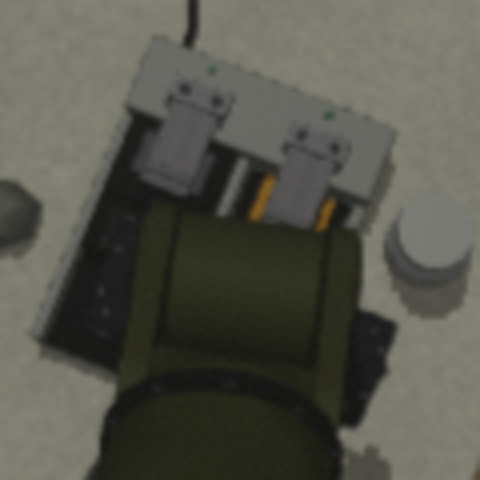

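The side view shows the left pack under its leaf at (400,245), with its nose against the head and no rail showing. The fingers are over the right ledge at (150,270). Same procedure for the right pack.

Run:
```python
from h import *
bot.servo_line(W(-85,-43,50),velocity=60)
z=press(-85,-43,49.5); print(tip().round(2),F().round(1))
if tip()[2]<41.2:
    x,z=slide(-85,-43,z); print(x,z,tip().round(2),F().round(1),bot.read_time_s())
```

```text
z 48.8 48.98 [-0.5 -0.3 -0.5] 20.73
z 48.1 48.16 [-0.8  0.1  0.1] 20.98
z 47.4 47.38 [-0.5 -0.6 -0.1] 21.23
z 46.7 46.74 [-0.3 -0.6  1.4] 21.48
z 46.0 46.04 [ 0.  -0.4  1.9] 21.73
z 45.3 45.34 [ 0.7 -0.1  1.7] 21.98
z 44.6 44.61 [0.2 0.4 2.9] 22.23
z 43.9 43.94 [0.1 0.1 3.3] 22.48
z 43.2 43.23 [0.7 0.1 4.1] 22.73
z 42.5 42.52 [0.5 0.7 4.9] 22.98
z 41.8 41.85 [0.5 0.2 3.9] 23.23
z 41.1 41.16 [ 1.2 -0.6  4.4] 23.48
z 40.4 40.46 [-1.   0.1  6.1] 23.73
z 39.7 40.21 [-2.2 -0.8 12.4] 23.98
z 39.0 40.13 [-3.8 -1.8 22.1] 24.23
[-84.77 -42.94  40.13] [-3.8 -1.8 22.1]
x -82.5 z 39.3 [-82.22 -42.91  40.15] [-1.7  0.2 16.6] 24.48
x -80.0 z 39.3 [-79.67 -42.89  40.17] [-1.9 -0.  16.8] 24.73
x -77.5 z 39.2 [-77.15 -42.9   40.18] [-1.9  0.2 17.7] 24.98
x -75.0 z 39.3 [-74.67 -42.91  40.19] [-1.3 -0.9 15.5] 25.23
x -72.5 z 39.2 [-72.16 -42.88  40.17] [-1.6 -0.2 16.7] 25.48
x -70.0 z 39.2 [-69.64 -42.9   40.18] [-2.4  0.1 16.5] 25.73
x -67.5 z 39.2 [-67.14 -42.89  40.17] [-1.9  0.2 16.4] 25.98
x -65.0 z 39.1 [-64.65 -42.89  40.16] [-2.8 -0.6 17.8] 26.23
x -62.5 z 39.2 [-62.16 -42.89  40.18] [-2.4  1.
[... 803 characters left out ...]
 29.73
x -29.0 z 39.4 [-29.16 -42.87  40.15] [-6.5 -0.2 19.1] 29.98
x -28.0 z 39.5 [-28.21 -42.88  40.18] [-7.3  0.2 17.4] 30.23
x -27.0 z 39.5 [-27.24 -42.89  40.16] [-7.5  0.1 17.6] 30.48
x -26.0 z 39.6 [-26.24 -42.9   40.16] [-6.5  0.2 17.2] 30.73
x -25.0 z 39.6 [-25.25 -42.9   40.16] [-7.4  0.4 16.6] 30.98
x -24.0 z 39.5 [-24.23 -42.89  40.17] [-7.7  1.6 17.1] 31.23
x -23.0 z 39.6 [-23.23 -42.89  40.18] [-6.9  0.4 17.6] 31.48
x -22.0 z 39.6 [-22.57 -42.83  40.16] [-12.    0.7  21.4] 31.73
x -21.0 z 39.8 [-22.01 -42.78  40.16] [-17.2   0.8  23. ] 31.98
x -20.0 z 40.2 [-21.49 -42.75  40.12] [-23.2   1.2  23.6] 32.23
-20.0 40.15028840246744 [-21.49 -42.75  40.12] [-23.2   1.2  23.6] 32.2333
```

Run:
```python
from h import *
import cv2
release(-20,-43,40.15)
bot.servo_line(W(-30,-43,140),velocity=200)
q=list(bot.read_joint_pos()); q[0]+=0.9
bot.goto_joints(q); bot.pause(.2)
print(bot.read_time_s(),F())
for n in("top","side"):
    im=bot.get_image(n)[:,:,::-1]; cv2.imwrite(f"pics/{n}3full.png",im)
    a=im[145:265,275:395] if n=="top" else im[130:260,255:400]
    cv2.imwrite(f"pics/{n}3.png",cv2.resize(a,None,fx=4,fy=4,interpolation=cv2.INTER_CUBIC))
```

```text
rel [-22.18 -42.83  40.26] [-11.9   1.8  11.3]
rel [-22.44 -42.97  41.5 ] [-7.8  0.8  3.3]
rel [-22.99 -43.02  75.22] [ 0.  -0.7 -0.6]
35.6667 [-0.64537489 -0.55817062  0.55417065]
```

View pics/side3.png

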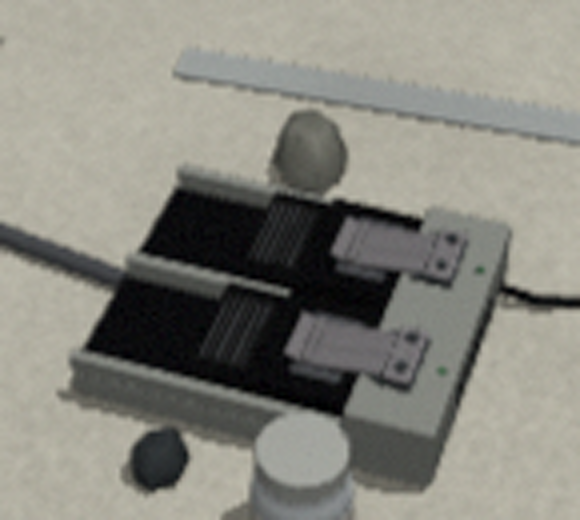

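View pics/top3.png

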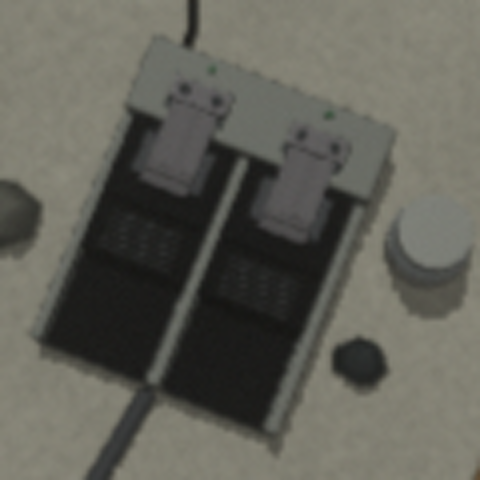

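View pics/top3full.png

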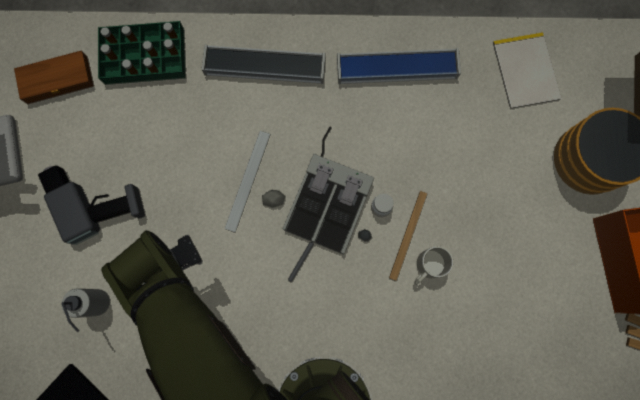

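Both packs sit symmetrically under their leaves, with no rail or gap in front of the noses. The marker, rocks, jar, stake, scale bar and mug are where they were in the first picture, and the arm is clear.

Run:
```python
from plant import bot
bot.job_done(); print(bot.read_time_s())
```

```text
the job is handed in; nothing more can be done
the job is handed in; nothing more can be done
```

I pressed each pack to its bay floor with the closed fingertips and slid it forward under its leaf spring until it stopped firmly. I then eased off, lifted the fingers clear and handed the job in at about 36 s of the 48 s allowed.

- **Pressing:** both ledges bottomed at a tip height of about 40.1 mm, against the expected 40 mm. I held each pack down with about 16–24 N.
- **Sliding:** the push force rose to 23–25 N at a tip position of about −22 mm (left) and −22.5 mm (right) along the charger. The expected value was −23 mm, and my camera fit is good to about 2 mm. The 1 mm difference between the two stops is also within that error.
- **Final pictures:** both packs lie level and symmetric under their springs, with no rail visible ahead of the noses. The bystanders look unmoved by eye, and the arm is touching nothing.
- **Not measured:** I did not work out the final pack positions from the pictures in millimetres. "Fully home" rests on the stop forces, the tip positions and the look of the last pictures.

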